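# Roll the pencils on the slate and reject the warped one

## Robot

A 6-joint arm with a two-finger parallel gripper is mounted at the origin on the work surface. World frame = base frame: x ahead of the robot, y to its left, z up, the work surface at z = 0. Lengths are in m, angles in degrees, forces in N, time in s.
With the tool pointing down it reaches from about 0.3 to 0.75 m from the base axis. Payload 8.5 kg.
Tool frame: the origin (TCP) lies on the centre line of the jaws, within the pads' length; the fingertips stand 14 mm ahead of it and the grasp point (between the pads) lies 5 mm behind it; z points along the fingers, x is the direction in which the jaws open and shut, and the axes are right-handed (so a half turn about z gives the same grasp; the last joint's range is limited). The gripper opens to 85 mm and grips with 20 to 120 N. Pads are 22 mm wide; open, the fingers measure 114 mm over their backs; the gripper's body (76 mm by 85 mm) begins 54 mm behind the grasp point. The pads swing forward as they close: fully open they stand 13 mm farther back than shut.
Start: joints at [52.523, 21.807, 74.336, -0, 83.858, -12.336], TCP at [0.234, 0.498, 0.245] pointing down, gripper open.
Joint ranges: [-178.18, 178.18], [-50.72, 133.34], [12.68, 142.11], [-81.47, 261.47], [9.98, 163.14], [-165.26, 165.26]. Speed limits (degrees/s): [136.94, 136.94, 180, 180, 180, 180].

## Interface

Orientations are given as a 3x3 rotation matrix whose columns are the frame's x, y, z axes.
In Python, from rig import * gives the robot as it stands.
- The arm moves only by the shell command python3 -m crank 'ROWS' [FORCE]. ROWS is JSON, one flat list of numbers, 7 for each row, row after row: the turn, a rotation vector about the world's x, y, z in rad, then the shift along the world's x, y, z in m, then the opening in per cent of the stroke, from 0 (shut) to 100 (fully open). A call has 1 to 20 rows; each row shifts and turns the commanded pose from where the row before left it; what a row does not reach is not made up. A row lasts 1/10 s, in which the tool goes at most 50 mm and 8.59 degrees, less where a joint would pass 70% of its speed; a pose out of reach is approached as far as the arm can. A call is refused whole if a number of a shift passes 0.05 or a number of a turn 0.15, either way. A call with a gripper value outside its range is refused whole. The fingers move at their own pace and stop on an object; FORCE is the grip in N (left out, the last holds). Time passes only in rows, so rows that do not move let the fingers close. It gives the time, the measured TCP pose, the force and the opening at its end, in the units of the state.
- observe(): the state, without advancing time (a new reading comes with each control period).
- get_image(name): name is "scene" or "top" or "wrist"; returns a dict with "frame" (420x560x3 uint8, red, green, blue), "fov_y" (degrees; the focal length in pixels is half the picture's height over the tangent of half this angle, whatever the lens; pixels are square), "cx", "cy" (the principal point, pixels), "world_to_cam" (4x4, takes a point from world to camera coordinates). Camera axes: x right, y up, looking along -z (the intrinsics and any distortion apply to the point x, -y, -z); pixel columns grow to the right and rows downward; lengths in m; the calibration is good to about 2 mm. The wrist camera is an equidistant fisheye: a pixel r from the principal point sees the ray r / f radians off the axis. A picture is of the moment at which its call begins. There is no depth.
- close_job(): hands the job in, once; it reports no verdict.
The state is a dict: "time_s": time; "q": joint angles; "qvel": joint speeds; "joint_efforts": joint torques, N m; "position": TCP position; "tool_rot": TCP orientation; "ft_force": force on the tool from outside, world axes, zero at the start; "wrist_torque": the same for the moment, N m; "grip_width": finger opening in m.
Only numpy, scipy, OpenCV 4.12 (cv2) and the standard library are available. Lean on these libraries where they do the work, as an engineer would, in place of code of your own. Each camera call takes 0.05 s, during which the arm holds its last target. There are 200 camera calls.

## Task

Check the three round pencils lying on the slate for warp: with a light, slow fingertip on the middle of the barrel, roll each one at least a full turn over to one side across the slate and feel whether it runs true or rocks up and down, pressing lightly all the way (never over 20 N). Then lay any pencil that rocks flat inside the steel sharpening tin without dropping it, leave the ones that run true lying on the slate inside its frame, and do not disturb the pencil box, egg cup or stopwatch.

Things in the scene. Friction and masses are not known exactly. Their poses are not given: they have to be found in the camera images.
- slate: folding school slate, shut, lying fixed on the mat: 240 mm (its x) by 340 mm (its y) by 22 mm high, brass hinges on its +x edge. Origin at the centre of its underside. Its flat dark slate face is 202 by 302 mm and lies 18 mm above the origin (z); the wooden frame around it, 19 mm wide, stands 4 mm proud of the face
- pencil_1: round cedar pencil, plain wood, sharpened, 12 g: barrel 140 mm long, 10 mm thick, 162 mm with its point. Origin on its axis at the middle of the barrel; x along the barrel to the point; y and z turn as it rolls (z up at the start). It lies on the slate, roughly along the slate's x. True or warped (see pencil_2): which of the three is not told, they weigh alike and are hard to tell apart by eye
- pencil_2: second pencil, described as pencil_1. A warped pencil is bowed evenly: its middle lies 2 mm off the line through the barrel's ends. It rests with the bow level; rolling it over, for half of each turn the middle of the barrel rises by up to 2 mm and sinks again (the other half it stands on its middle). A true one keeps its height
- pencil_3: third pencil, described as pencil_1 and pencil_2. The three start about 85 mm apart along the slate's y, shuffled. Wood on slate is hard: a fingertip sinks only about 0.15 mm per N, and meeting a pencil (or its rising bow) at 10 mm/s gives a knock of about 12 N, so come down on it at 10 mm/s or less and roll it with the finger going 30 mm/s or less, giving way as it rises
- tin: open steel sharpening tin for shavings and rejects, 240 mm (its x) by 90 mm (its y) by 24 mm high, walls and floor 3 mm; it stands loose on the mat, 220 g, beside the slate, left or right. Origin at the centre of its underside. A small fixed sharpener (15 by 25 mm, 11 mm high) sits inside against the +x end wall
- tin_floor (a point): middle of the free part of the tin's floor, 3 mm above the tin's underside, 8 mm from its middle towards -x; axes as the tin's. A pencil of either kind lies here along the tin's x with 15 mm or more to spare at each end
- pencil_box: wooden pencil box with sliding lid, shut, 225 mm (its x) by 75 by 46 mm high, 0.4 kg, beside the slate on the other side from the tin; origin at the centre of its underside; leave alone
- egg_cup: green ceramic egg cup 47 mm across and 62 mm high with chalk sticks standing to 102 mm, beyond the slate; origin at the centre of its underside; leave alone
- stopwatch: plastic stopwatch lying flat, 58 mm across, 16 mm thick, beyond the slate; origin at the centre of its underside; leave alone

How it is judged:
By the outcome, as a careful person would: the job done as asked, in the order asked, and still so for the second after the job is handed in, with the robot touching nothing.
It also fails if it takes over 72 s, if anything falls off the work surface, if the arm or the gripper's body presses on something with over 40 N, if the wrist force passes 120 N, or if a joint passes its speed limit or range.

## Working session

There is one attempt and no reset: what is moved stays moved. The work goes in short steps, Python scripts to look and compute and a shell command to move; the robot and the scene stay as the last step left them, time stands still between calls to the robot, and variables do not carry over. Pictures are saved under pics/ and viewed, about 8 in all and at most 12, crops included, and the job is handed in when it is done.

```bash
mkdir -p pics; ls; cat > h.py <<'E'
from rig import *
import numpy as np, cv2
def shot(n,f):
    im=get_image(n); cv2.imwrite('pics/'+f+'.png',im['frame'][:,:,::-1]); 
    np.save('pics/'+f+'.npy',im,allow_pickle=True); return im
def load(f): return np.load('pics/'+f+'.npy',allow_pickle=True).item()
def ray(im,u,v,fish=False):
    H=im['frame'].shape[0]; f=H/2/np.tan(np.radians(im['fov_y']/2))
    a,b=u-im['cx'],v-im['cy']
    if fish:
        r=np.hypot(a,b); t=r/f; d=np.array([np.sin(t)*a/max(r,1e-9),-np.sin(t)*b/max(r,1e-9),-np.cos(t)])
    else: d=np.array([a/f,-b/f,-1])
    W=np.array(im['world_to_cam']); R=W[:3,:3]; return -R.T@W[:3,3], R.T@d
def onz(im,u,v,z,fish=False):
    o,d=ray(im,u,v,fish); return o+d*(z-o[2])/d[2]
E
python3 - <<'E'
from h import *
for n in('top','wrist'):
    im=shot(n,n+'0'); print({k:v for k,v in im.items() if k!='frame'})
s=observe();print(s['time_s'],s['position'],s['tool_rot'],s['ft_force'],s['grip_width'])
a=cv2.imread('pics/top0.png'); cv2.imwrite('pics/top0b.png',a)
E
```

```text
pics
{'fov_y': 46.2687277820292, 'cx': 273.6265362153176, 'cy': 209.71566745797503, 'world_to_cam': array([[ 1.20106947e-02, -9.99901823e-01,  7.21720393e-03,
         6.46137179e-04],
       [ 9.97372906e-01,  1.24953324e-02,  7.13523134e-02,
        -6.23001002e-01],
       [-7.14354896e-02,  6.34125280e-03,  9.97425065e-01,
        -1.05556302e+00],
       [ 0.00000000e+00,  0.00000000e+00,  0.00000000e+00,
         1.00000000e+00]])}
{'fov_y': 65.70646984690485, 'cx': 275.2581858170181, 'cy': 213.9275152428943, 'world_to_cam': array([[ 4.24671716e-01,  9.05347039e-01, -8.20513645e-04,
        -5.50740729e-01],
       [-8.60869502e-01,  4.03527702e-01, -3.09950147e-01,
         4.06382285e-02],
       [-2.80281348e-01,  1.32333416e-01,  9.50752456e-01,
        -3.80599783e-01],
       [ 0.00000000e+00,  0.00000000e+00,  0.00000000e+00,
         1.00000000e+00]])}
0.1 [0.23352547 0.49769894 0.24476347] [[ 4.24818507e-01  9.05278214e-01 -7.69315861e-04]
 [ 9.05277600e-01 -4.24819137e-01 -1.08038571e-03]
 [-1.30486974e-03 -2.37476573e-04 -9.99999120e-01]] [-0.26815077 -0.00735239  0.13142584] 0.0853524756512223
```

View pics/top0.png

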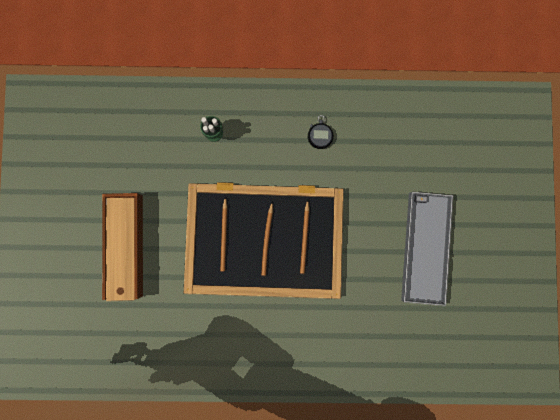

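The top view shows the slate at x 186–342, y 185–298. Its three pencils sit at columns ~223, 267 and 305. The tin is at the right (~428,248), with its sharpener at the top (421,199). The box is at the left (~121,247), the egg cup at (212,128) and the stopwatch at (320,135).

```bash
python3 - <<'E'
from h import *
im=load('top0'); F=im['frame'].astype(int); hsv=cv2.cvtColor(im['frame'],cv2.COLOR_RGB2HSV)
m=((F[:,:,0]-F[:,:,2])>30).astype(np.uint8); m2=np.zeros_like(m); m2[197:286,198:331]=m[197:286,198:331]
n,l,st,c=cv2.connectedComponentsWithStats(m2)
for i in range(1,n):
    if st[i,4]<60: continue
    p=np.argwhere(l==i)[:,::-1]; P=np.array([onz(im,u,v,.023)[:2] for u,v in p])
    mu=P.mean(0); w,V=np.linalg.eigh(np.cov(P.T)); d=V[:,1]*np.sign(V[0,1]); t=(P-mu)@d
    q=(P-mu)@V[:,0]
    print('pencil',st[i],mu.round(4),'len',t.min().round(4),t.max().round(4),'ang',np.degrees(np.arctan2(d[1],d[0])).round(2),
     'barrel mid',(mu+d*(t.min()+.07)).round(4), 'profile mm',[round(1000*q[(t>=a)&(t<a+.023)].mean(),1) for a in np.arange(-.08,.06,.02)])
dk=(F.sum(2)<90).astype(np.uint8); k=np.zeros_like(dk);k[190:292,190:336]=dk[190:292,190:336]
k=cv2.morphologyEx(k,cv2.MORPH_CLOSE,np.ones((15,15)))
r=cv2.minAreaRect(np.argwhere(k)[:,::-1].astype(np.float32)); P=[onz(im,u,v,.018)[:2].round(4) for u,v in cv2.boxPoints(r)]; print('slate',P,np.mean(P,0))
g=((np.abs(F[:,:,0]-F[:,:,1])<14)&(F[:,:,2]>=F[:,:,1]-2)&(F.sum(2)>200)).astype(np.uint8); g2=np.zeros_like(g); g2[180:315,390:470]=g[180:315,390:470]
g2=cv2.morphologyEx(g2,cv2.MORPH_CLOSE,np.ones((9,9)))
r=cv2.minAreaRect(np.argwhere(g2)[:,::-1].astype(np.float32)); P=[onz(im,u,v,.024)[:2].round(4) for u,v in cv2.boxPoints(r)]; print('tin',P,np.mean(P,0))
E
```

```text
pencil [220 199   7  73 333] [0.5645 0.1175] len -0.0764 0.0807 ang -1.09 barrel mid [0.5581 0.1177] profile mm [np.float64(-0.2), np.float64(-0.0), np.float64(0.3), np.float64(-0.0), np.float64(-0.2), np.float64(0.3), np.float64(-0.4), np.float64(0.0)]
pencil [300 202   9  72 332] [ 0.5612 -0.0593] len -0.0758 0.0799 ang -3.82 barrel mid [ 0.5554 -0.0589] profile mm [np.float64(-0.0), np.float64(0.0), np.float64(-0.2), np.float64(-0.1), np.float64(0.0), np.float64(-0.1), np.float64(0.1), np.float64(0.2)]
pencil [261 204  12  72 331] [0.5559 0.0236] len -0.0758 0.0803 ang -5.82 barrel mid [0.5501 0.0242] profile mm [np.float64(1.1), np.float64(0.4), np.float64(-0.7), np.float64(-0.9), np.float64(-0.8), np.float64(-0.5), np.float64(0.5), np.float64(1.5)]
slate [array([0.4598, 0.1818]), array([0.6583, 0.18  ]), array([ 0.6522, -0.123 ]), array([ 0.4536, -0.1172])] [0.555975 0.0304  ]
tin [array([ 0.4269, -0.2692]), array([ 0.667 , -0.2887]), array([ 0.661 , -0.3867]), array([ 0.4209, -0.3656])] [ 0.54395 -0.32755]
```

```bash
python3 -m crank '[0,0,-0.0175,0.027,-0.0307,-0.0154,0, 0,0,-0.0175,0.027,-0.0307,-0.0154,0, 0,0,-0.0175,0.027,-0.0307,-0.0154,0, 0,0,-0.0175,0.027,-0.0307,-0.0154,0, 0,0,-0.0175,0.027,-0.0307,-0.0154,0, 0,0,-0.0175,0.027,-0.0307,-0.0154,0, 0,0,-0.0175,0.027,-0.0307,-0.0154,0, 0,0,-0.0175,0.027,-0.0307,-0.0154,0, 0,0,-0.0175,0.027,-0.0307,-0.0154,0, 0,0,-0.0175,0.027,-0.0307,-0.0154,0, 0,0,-0.0175,0.027,-0.0307,-0.0154,0, 0,0,-0.0175,0.027,-0.0307,-0.0154,0, 0,0,0,0,0,0,0, 0,0,0,0,0,0,0]' 20; python3 - <<'E'
from h import *
shot('wrist','w1')
E
```

```text
time_s: 1.5
position: [0.5575, 0.1289, 0.0598]
tool_rot: [[0.605, 0.796, -0.002], [0.796, -0.605, 0.0], [-0.001, -0.001, -1.0]]
ft_force: [-0.2, 0.4, 0.2]
grip_width: 0.0002
```

View pics/w1.png

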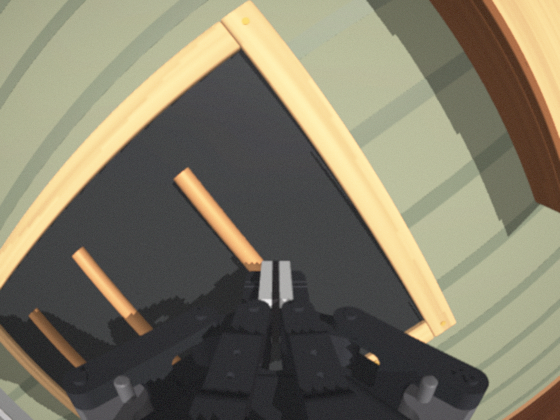

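The fingertips are small, about 15 by 22 mm when shut, and stand right over the left pencil. I'll turn them for a longer contact along y, come down slowly, and roll in two or three strokes.

```bash
python3 -m crank '[0,0,-0.145,0,-0.003,-0.005,0, 0,0,-0.145,0,0,-0.005,0, 0,0,-0.145,0,0,-0.004,0, 0,0,0,0,0,0,0, 0,0,0,0,0,-0.0007,0, 0,0,0,0,0,-0.0007,0, 0,0,0,0,0,-0.0007,0, 0,0,0,0,0,-0.0007,0, 0,0,0,0,0,-0.0007,0]'
```

```text
time_s: 2.45
position: [0.5578, 0.1267, 0.0443]
tool_rot: [[0.883, 0.469, 0.001], [0.469, -0.883, 0.0], [0.001, 0.0, -1.0]]
ft_force: [-4.9, 1.5, 17.1]
grip_width: 0.0003
```

```bash
python3 -m crank '[0,0,0,0,0,-0.0005,0, 0,0,0,0,0,-0.0002,0]'
```

```text
time_s: 2.65
position: [0.5578, 0.1268, 0.0443]
tool_rot: [[0.883, 0.469, 0.002], [0.469, -0.883, 0.0], [0.002, 0.001, -1.0]]
ft_force: [-6.7, 1.0, 18.6]
grip_width: 0.0001
```

Contact came about 2.5 mm higher than I expected, at 18.6 N, and my second call added to it. Backing off to a light touch, one move at a time from here.

```bash
python3 -m crank '[0,0,0,0,0,0.0018,0, 0,0,0,0,0,0.0002,0]'
```

```text
time_s: 2.85
position: [0.5578, 0.1265, 0.0448]
tool_rot: [[0.883, 0.469, 0.001], [0.469, -0.883, 0.0], [0.001, 0.0, -1.0]]
ft_force: [-0.3, 0.4, 4.0]
grip_width: 0.0001
```

```bash
python3 -m crank '[0,0,0,0,-0.0015,0,0, 0,0,0,0,-0.0025,0,0, 0,0,0,0,-0.0025,0,0, 0,0,0,0,-0.0025,0,0, 0,0,0,0,-0.0025,0,0]'
```

```text
time_s: 3.35
position: [0.5577, 0.1149, 0.0449]
tool_rot: [[0.884, 0.468, 0.0], [0.468, -0.884, 0.0], [0.0, 0.0, -1.0]]
ft_force: [-1.8, 0.7, 8.2]
grip_width: -0.0003
```

```bash
python3 -m crank '[0,0,0,0,-0.0025,0.0003,0, 0,0,0,0,-0.0025,0,0, 0,0,0,0,-0.0025,0,0, 0,0,0,0,-0.0025,0,0]'
```

```text
time_s: 3.75
position: [0.5576, 0.1049, 0.0449]
tool_rot: [[0.884, 0.468, -0.0], [0.468, -0.884, 0.0], [-0.0, -0.0, -1.0]]
ft_force: [-2.8, 1.5, 6.7]
grip_width: -0.0003
```

```bash
python3 -m crank '[0,0,0,0,-0.0025,0.0002,0, 0,0,0,0,-0.0025,0,0, 0,0,0,0,-0.0025,0,0, 0,0,0,0,-0.0025,0,0, 0,0,0,0,-0.0025,0,0, 0,0,0,0,-0.0025,0,0]'; python3 - <<'E'
from h import *
im=shot('wrist','w2')
E
```

```text
time_s: 4.35
position: [0.5575, 0.0898, 0.0447]
tool_rot: [[0.884, 0.468, -0.001], [0.468, -0.884, -0.0], [-0.001, -0.0, -1.0]]
ft_force: [-2.9, 0.1, 3.8]
grip_width: 0.0
```

View pics/w2.png

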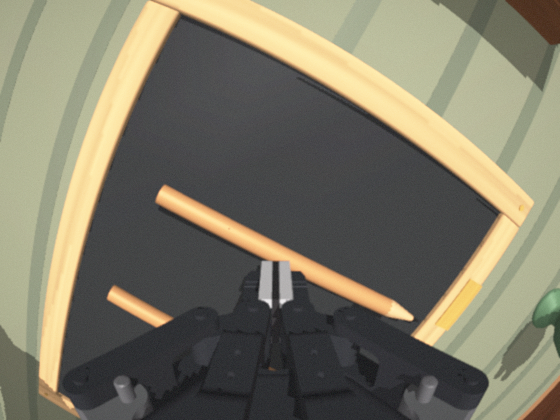

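The left pencil still looks straight. It runs from (165,195) to (395,307), now at the trailing edge of the tip. I'll measure it, lift and take a second stroke.

```bash
cat >> h.py <<'E'
def pencils(f,amin=300,z=.023):
    im=load(f); F=im['frame'].astype(int); hsv=cv2.cvtColor(im['frame'],cv2.COLOR_RGB2HSV)
    fish=f[0]=='w'
    m=((F[:,:,0]-F[:,:,2]>60)).astype(np.uint8)
    m=cv2.morphologyEx(m,cv2.MORPH_OPEN,np.ones((3,3)))
    n,l,st,c=cv2.connectedComponentsWithStats(m)
    for i in range(1,n):
        if st[i,4]<amin: continue
        p=np.argwhere(l==i)[:,::-1]; P=np.array([onz(im,u,v,z,fish)[:2] for u,v in p])
        mu=P.mean(0); w,V=np.linalg.eigh(np.cov(P.T)); d=V[:,1]*np.sign(V[0,1]); t=(P-mu)@d; n_=np.array([-d[1],d[0]]); q=(P-mu)@n_
        if w[0]**.5>.006 or np.ptp(t)>.2: continue
        print('pencil',st[i,:4],'len',np.ptp(t).round(4),'ang',np.degrees(np.arctan2(d[1],d[0])).round(2),'tail',(mu+d*t.min()).round(4),'tip',(mu+d*t.max()).round(4),'mid',(mu+d*(t.min()+.07)).round(4),'prof',[round(1000*float(np.mean(q[(t>=a)&(t<a+.02)])),1) for a in np.arange(t.min(),t.max()-.02,.02)])
E
python3 -c "
from h import *
pencils('w2')"
```

```text
pencil [156 185 257 136] len 0.1627 ang -0.99 tail [0.4867 0.1004] tip [0.6493 0.0976] mid [0.5567 0.0992] prof [-0.2, -0.1, -0.1, 0.6, 0.2, -0.1, -0.1, -0.2]
pencil [107 286  65  41] len 0.0417 ang -0.44 tail [0.4782 0.0274] tip [0.5199 0.027 ] mid [0.5482 0.0268] prof [0.1, -0.2]
```

```bash
python3 -m crank '[0,0,0,0,0,0.002,0, 0,0,0,0,0,0.002,0, 0,0,0,0,0,0,0]'
```

```text
time_s: 4.7
position: [0.5579, 0.09, 0.049]
tool_rot: [[0.884, 0.468, 0.001], [0.468, -0.884, -0.0], [0.001, 0.0, -1.0]]
ft_force: [0.5, -1.4, -0.0]
grip_width: 0.0002
```

```bash
python3 -m crank '[0,0,0,0,0.010,0,0, 0,0,0,0,0.009,0,0, 0,0,0,0,0,-0.001,0, 0,0,0,0,0,-0.0006,0, 0,0,0,0,0,-0.0006,0, 0,0,0,0,0,-0.0006,0, 0,0,0,0,0,-0.0006,0, 0,0,0,0,0,-0.0006,0, 0,0,0,0,0,0,0, 0,0,0,0,-0.0015,0,0, 0,0,0,0,-0.0025,0,0]'
```

```text
time_s: 5.8
position: [0.5577, 0.1049, 0.0449]
tool_rot: [[0.884, 0.468, 0.0], [0.468, -0.884, 0.0], [0.0, 0.0, -1.0]]
ft_force: [-0.9, 1.3, 2.7]
grip_width: 0.0003
```

```bash
python3 -m crank '[0,0,0,0,-0.0025,-0.0002,0, 0,0,0,0,-0.0025,0,0, 0,0,0,0,-0.0025,0,0, 0,0,0,0,-0.0025,0,0, 0,0,0,0,-0.0025,0,0, 0,0,0,0,-0.0025,0,0, 0,0,0,0,-0.0025,0,0]'
```

```text
time_s: 6.5
position: [0.5574, 0.0873, 0.0449]
tool_rot: [[0.884, 0.468, -0.0], [0.468, -0.884, 0.0], [-0.0, -0.0, -1.0]]
ft_force: [-3.1, 1.5, 6.3]
grip_width: -0.0001
```

```bash
python3 -m crank '[0,0,0,0,-0.0025,0,0, 0,0,0,0,-0.0025,0.0001,0, 0,0,0,0,-0.0025,0,0, 0,0,0,0,-0.0025,0,0, 0,0,0,0,-0.0025,0,0, 0,0,0,0,-0.0025,0,0, 0,0,0,0,-0.002,0,0]'
```

```text
time_s: 7.2
position: [0.5574, 0.0702, 0.0447]
tool_rot: [[0.884, 0.468, -0.001], [0.468, -0.884, 0.0], [-0.001, -0.0, -1.0]]
ft_force: [-2.2, 0.9, 3.4]
grip_width: 0.0001
```

```bash
python3 -m crank '[0,0,0,0,0,0.004,0, 0,0,0,0,0,0.004,0, 0,0,0,-0.003,-0.018,0.002,0, 0,0,0,-0.003,-0.018,0,0, 0,0,0,0,0,0,0]'; python3 - <<'E'
from h import *
shot('top','t3'); pencils('top0',60); print(); pencils('t3',60)
shot('wrist','w3'); pencils('w3')
E
```

```text
time_s: 7.7
position: [0.5519, 0.033, 0.055]
tool_rot: [[0.885, 0.466, 0.001], [0.466, -0.885, -0.0], [0.001, 0.001, -1.0]]
ft_force: [0.0, 0.2, -0.2]
grip_width: -0.0002
pencil [220 204   6  67] len 0.144 ang -0.83 tail [0.4902 0.119 ] tip [0.6341 0.117 ] mid [0.5602 0.118 ] prof [0.2, -0.3, 0.3, -0.1, -0.4, 0.1, 0.2]
pencil [300 207   9  66] len 0.1426 ang -3.98 tail [ 0.4877 -0.0539] tip [ 0.63   -0.0638] mid [ 0.5576 -0.0588] prof [0.1, 0.1, -0.4, -0.0, 0.4, -0.2, 0.1]
pencil [262 209  10  66] len 0.1427 ang -5.43 tail [0.4826 0.031 ] tip [0.6247 0.0174] mid [0.5523 0.0243] prof [-1.2, 0.2, 0.9, 0.8, 0.5, 0.1, -1.0]

pencil [200 121 248 146] len 0.1624 ang -0.95 tail [0.4869 0.0816] tip [0.6492 0.0789] mid [0.5568 0.0805] prof [-0.0, 0.0, -0.0, 0.0, 0.0, 0.0, 0.0, -0.1]
pencil [149 203 113  71] len 0.0688 ang -3.09 tail [0.4787 0.0298] tip [0.5473 0.0261] mid [0.5486 0.026 ] prof [-0.0, 0.1, -0.1]
pencil [308 290  30  26] len 0.0241 ang -14.92 tail [0.5779 0.0253] tip [0.6011 0.0191] mid [0.6455 0.0073] prof [-0.1]
pencil [120 317  29  21] len 0.0214 ang 20.64 tail [ 0.4835 -0.0599] tip [ 0.5035 -0.0523] mid [ 0.549  -0.0352] prof [-0.0]
pencil [511 368  49  52] len 0.079 ang -89.51 tail [0.8902 0.0472] tip [ 0.8908 -0.0318] mid [ 0.8908 -0.0228] prof [-0.1, 0.2, -0.0]
```

P1 ran true: its height held within 0.2 mm over 1.19 turns. P2's bow bulges towards +y, so rolling it towards −y should make it rise first. Touching down on it now.

```bash
python3 -m crank '[0,0,0,-0.001,0.002,-0.003,0, 0,0,0,0,0,-0.003,0, 0,0,0,0,0,-0.001,0, 0,0,0,0,0,-0.0006,0, 0,0,0,0,0,-0.0006,0, 0,0,0,0,0,-0.0006,0, 0,0,0,0,0,-0.0006,0, 0,0,0,0,0,-0.0006,0, 0,0,0,0,0,-0.0002,0]'
```

```text
time_s: 8.7
position: [0.5507, 0.0365, 0.0446]
tool_rot: [[0.884, 0.468, 0.0], [0.468, -0.884, -0.0], [0.0, 0.0, -1.0]]
ft_force: [-0.1, 0.9, 1.8]
grip_width: -0.0001
```

```bash
python3 -m crank '[0,0,0,-0.0001,-0.0015,0.0001,0, 0,0,0,-0.0002,-0.0025,0.0002,0, 0,0,0,-0.0002,-0.0025,0.0002,0]'
```

```text
time_s: 9.0
position: [0.5502, 0.03, 0.0456]
tool_rot: [[0.884, 0.468, 0.001], [0.468, -0.884, 0.0], [0.001, 0.0, -1.0]]
ft_force: [-1.4, 2.4, 9.1]
grip_width: -0.0
```

```bash
python3 -m crank '[0,0,0,-0.0002,-0.0025,0.0005,0, 0,0,0,-0.0002,-0.0025,0.0004,0, 0,0,0,-0.0002,-0.0025,0.0003,0, 0,0,0,-0.0002,-0.0025,0.0001,0]'
```

```text
time_s: 9.4
position: [0.5493, 0.0198, 0.0466]
tool_rot: [[0.884, 0.468, 0.0], [0.468, -0.884, -0.0], [0.0, 0.0, -1.0]]
ft_force: [-1.8, 1.0, 6.1]
grip_width: 0.0
```

```bash
python3 -m crank '[0,0,0,-0.0002,-0.0025,0,0, 0,0,0,-0.0002,-0.0025,-0.0001,0, 0,0,0,-0.0002,-0.0025,-0.0002,0, 0,0,0,-0.0002,-0.0025,-0.0003,0, 0,0,0,-0.0002,-0.0025,-0.0003,0]'
```

```text
time_s: 9.9
position: [0.5482, 0.0071, 0.0457]
tool_rot: [[0.884, 0.468, -0.0], [0.468, -0.884, -0.0], [-0.0, 0.0, -1.0]]
ft_force: [-2.3, -1.0, 5.0]
grip_width: 0.0001
```

```bash
python3 -m crank '[0,0,0,-0.0002,-0.0025,-0.0004,0, 0,0,0,-0.0002,-0.0025,-0.0004,0, 0,0,0,-0.0002,-0.0025,-0.0002,0, 0,0,0,-0.0002,-0.0015,0,0]'; python3 - <<'E'
from h import *
shot('wrist','w4'); pencils('w4')
E
```

```text
time_s: 10.3
position: [0.5475, -0.0019, 0.0448]
tool_rot: [[0.884, 0.468, 0.0], [0.468, -0.884, -0.0], [0.0, 0.0, -1.0]]
ft_force: [-1.3, 0.5, 6.4]
grip_width: -0.0001
pencil [484   0  76  81] len 0.0703 ang 0.93 tail [0.5761 0.1907] tip [0.6464 0.1919] mid [0.6461 0.1919] prof [-1.3, 1.1, 0.4]
pencil [240  56 254 170] len 0.1626 ang -0.9 tail [0.4869 0.0825] tip [0.6495 0.08  ] mid [0.5569 0.0814] prof [0.0, -0.0, -0.0, -0.0, -0.0, 0.0, -0.0, 0.1]
pencil [159 179 248 151] len 0.1634 ang -4.96 tail [0.4774 0.0118] tip [ 0.6403 -0.0023] mid [0.5472 0.0058] prof [0.7, -0.1, -0.8, 0.4, -0.3, -0.9, 0.9, 0.8]
pencil [133 288  51  33] len 0.0308 ang 0.49 tail [ 0.4842 -0.0561] tip [ 0.515  -0.0559] mid [ 0.5542 -0.0555] prof [0.0]
```

View pics/w4.png

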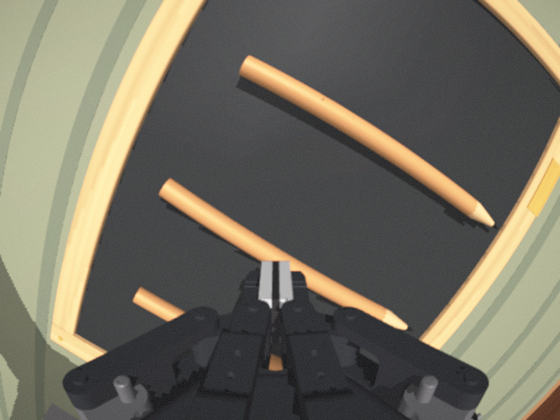

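P2 has rolled half a turn: its middle rose 2 mm and sank again, and the bow now faces −y. It lies from (168,188) to (395,322). Next is the second stroke, on the half where it stands on its middle.

```bash
python3 -m crank '[0,0,0,0,0,0.002,0, 0,0,0,0,0,0.002,0, 0,0,0,0.001,0.009,0,0, 0,0,0,0,0.008,0,0, 0,0,0,0,0,-0.0005,0, 0,0,0,0,0,-0.0006,0, 0,0,0,0,0,-0.0006,0, 0,0,0,0,0,-0.0006,0, 0,0,0,0,0,-0.0006,0, 0,0,0,0,0,-0.0006,0, 0,0,0,0,0,0,0]'
```

```text
time_s: 11.45
position: [0.5486, 0.0154, 0.045]
tool_rot: [[0.884, 0.468, 0.0], [0.468, -0.884, -0.0], [0.0, 0.0, -1.0]]
ft_force: [-0.2, -0.2, 0.8]
grip_width: 0.0003
```

```bash
python3 -m crank '[0,0,0,-0.0001,-0.0015,-0.0003,0, 0,0,0,-0.0002,-0.0025,-0.0001,0, 0,0,0,-0.0002,-0.0025,0,0, 0,0,0,-0.0002,-0.0025,0,0, 0,0,0,-0.0002,-0.0025,0,0]'
```

```text
time_s: 11.95
position: [0.5476, 0.0037, 0.0448]
tool_rot: [[0.884, 0.468, 0.0], [0.468, -0.884, 0.0], [0.0, 0.0, -1.0]]
ft_force: [-1.9, 0.3, 5.6]
grip_width: -0.0001
```

```bash
python3 -m crank '[0,0,0,-0.0002,-0.0025,0,0, 0,0,0,-0.0002,-0.0025,0,0, 0,0,0,-0.0002,-0.0025,0,0, 0,0,0,-0.0002,-0.0025,0,0, 0,0,0,-0.0002,-0.0025,0,0, 0,0,0,-0.0002,-0.0025,0,0]'
```

```text
time_s: 12.55
position: [0.5463, -0.0112, 0.0448]
tool_rot: [[0.884, 0.468, -0.0], [0.468, -0.884, 0.0], [-0.0, -0.0, -1.0]]
ft_force: [-1.1, -0.4, 4.9]
grip_width: -0.0001
```

```bash
python3 -m crank '[0,0,0,-0.0002,-0.0025,0,0, 0,0,0,-0.0002,-0.0025,0.0001,0, 0,0,0,-0.0002,-0.0025,0.0003,0, 0,0,0,-0.0002,-0.0025,0.0003,0]'
```

```text
time_s: 12.95
position: [0.5455, -0.0212, 0.0455]
tool_rot: [[0.884, 0.468, -0.0], [0.468, -0.884, 0.0], [0.0, -0.0, -1.0]]
ft_force: [-1.7, 1.1, 4.4]
grip_width: -0.0003
```

```bash
python3 -m crank '[0,0,0,-0.0002,-0.0025,0.0004,0, 0,0,0,-0.0002,-0.0025,0.0004,0]'
```

```text
time_s: 13.15
position: [0.5452, -0.0263, 0.046]
tool_rot: [[0.884, 0.468, -0.0], [0.468, -0.884, -0.0], [-0.0, -0.0, -1.0]]
ft_force: [-0.2, -0.5, 1.1]
grip_width: -0.0002
```

```bash
python3 -m crank '[0,0,0,0,0,0.002,0, 0,0,0,0,0,0.003,0, 0,0,0,0,0,0.004,0, 0,0,0,0.0125,-0.022,0,0, 0,0,0,0,0,0,0]'; python3 - <<'E'
from h import *
shot('wrist','w5'); pencils('w5')
E
```

```text
time_s: 13.65
position: [0.5592, -0.0498, 0.0555]
tool_rot: [[0.884, 0.467, 0.002], [0.467, -0.884, -0.001], [0.002, 0.002, -1.0]]
ft_force: [0.3, -0.7, -0.6]
grip_width: -0.0002
pencil [302   0 208 141] len 0.1415 ang -0.46 tail [0.5074 0.0829] tip [0.6489 0.0817] mid [0.5774 0.0823] prof [-0.6, 0.3, 0.2, 0.1, -0.1, -0.2, -0.1]
pencil [167 109 246 165] len 0.1629 ang -5.21 tail [ 0.4753 -0.0023] tip [ 0.6375 -0.0171] mid [ 0.545  -0.0087] prof [-1.1, -0.1, 0.5, 0.9, 0.7, 0.3, -0.5, -1.5]
pencil [146 201 116  73] len 0.071 ang -3.49 tail [ 0.4839 -0.0539] tip [ 0.5548 -0.0583] mid [ 0.5538 -0.0582] prof [0.1, -0.0, -0.1]
pencil [307 287  37  29] len 0.0266 ang -10.35 tail [ 0.5839 -0.058 ] tip [ 0.6101 -0.0628] mid [ 0.6528 -0.0706] prof [-0.2]
pencil [506 363  54  57] len 0.0857 ang -88.86 tail [ 0.8904 -0.0318] tip [ 0.8921 -0.1175] mid [ 0.8918 -0.1018] prof [0.1, -0.1, 0.1, 0.2]
```

```bash
python3 -m crank '[0,0,0,-0.002,0.0015,-0.003,0, 0,0,0,0,0,-0.003,0, 0,0,0,0,0,-0.001,0, 0,0,0,0,0,-0.0006,0, 0,0,0,0,0,-0.0006,0, 0,0,0,0,0,-0.0006,0, 0,0,0,0,0,-0.0006,0, 0,0,0,0,0,-0.0006,0, 0,0,0,0,0,-0.0004,0]'
```

```text
time_s: 14.6
position: [0.5558, -0.0465, 0.0446]
tool_rot: [[0.884, 0.468, 0.0], [0.468, -0.884, -0.0], [0.0, 0.0, -1.0]]
ft_force: [-0.6, 0.4, -0.4]
grip_width: -0.0002
```

```bash
python3 -m crank '[0,0,0,0,0,0.001,0, 0,0,0,0,-0.003,0,0, 0,0,0,0,0,-0.0006,0, 0,0,0,0,0,-0.0006,0, 0,0,0,0,0,-0.0002,0]'
```

```text
time_s: 15.1
position: [0.5559, -0.0497, 0.0447]
tool_rot: [[0.884, 0.468, 0.001], [0.468, -0.884, -0.0], [0.0, 0.001, -1.0]]
ft_force: [-1.6, -0.4, 6.5]
grip_width: -0.0001
```

```bash
python3 -m crank '[0,0,0,-0.0001,-0.0015,0.0003,0, 0,0,0,-0.0002,-0.0025,0,0, 0,0,0,-0.0001,-0.0025,0,0, 0,0,0,-0.0002,-0.0025,0,0, 0,0,0,-0.0001,-0.0025,0,0]'
```

```text
time_s: 15.6
position: [0.5552, -0.0613, 0.0449]
tool_rot: [[0.884, 0.468, 0.001], [0.468, -0.884, -0.0], [0.0, 0.0, -1.0]]
ft_force: [-1.2, 0.8, 5.5]
grip_width: -0.0
```

```bash
python3 -m crank '[0,0,0,-0.0002,-0.0025,0,0, 0,0,0,-0.0001,-0.0025,0,0, 0,0,0,-0.0002,-0.0025,0,0, 0,0,0,-0.0001,-0.0025,0,0, 0,0,0,-0.0002,-0.0025,0,0, 0,0,0,-0.0001,-0.0025,0,0]'
```

```text
time_s: 16.2
position: [0.5542, -0.0763, 0.0449]
tool_rot: [[0.884, 0.468, 0.0], [0.468, -0.884, -0.0], [0.0, 0.0, -1.0]]
ft_force: [-2.5, 1.1, 5.6]
grip_width: -0.0003
```

```bash
python3 -m crank '[0,0,0,-0.0001,-0.0025,0,0, 0,0,0,-0.0002,-0.0025,0,0, 0,0,0,-0.0001,-0.0025,0,0, 0,0,0,-0.0002,-0.0025,0,0]'
```

```text
time_s: 16.6
position: [0.5535, -0.0863, 0.0446]
tool_rot: [[0.884, 0.468, 0.0], [0.468, -0.884, -0.0], [-0.0, 0.0, -1.0]]
ft_force: [-0.8, -0.4, 3.4]
grip_width: 0.0
```

```bash
python3 -m crank '[0,0,0,0,0,0.002,0, 0,0,0,0,0,0.002,0, 0,0,0,0.001,0.009,0,0, 0,0,0,0,0.0095,0,0, 0,0,0,0,0,-0.0008,0, 0,0,0,0,0,-0.0006,0, 0,0,0,0,0,-0.0006,0, 0,0,0,0,0,-0.0006,0, 0,0,0,0,0,-0.0006,0, 0,0,0,0,0,-0.0006,0, 0,0,0,0,0,-0.0001,0]'
```

```text
time_s: 17.7
position: [0.5546, -0.0677, 0.0448]
tool_rot: [[0.884, 0.468, 0.0], [0.468, -0.884, -0.0], [0.0, 0.0, -1.0]]
ft_force: [-1.5, -0.0, 3.2]
grip_width: -0.0
```

```bash
python3 -m crank '[0,0,0,-0.0001,-0.0015,0,0, 0,0,0,-0.0002,-0.0025,0,0, 0,0,0,-0.0001,-0.0025,0,0, 0,0,0,-0.0002,-0.0025,0,0, 0,0,0,-0.0001,-0.0025,0,0, 0,0,0,-0.0002,-0.0025,0,0]'
```

```text
time_s: 18.3
position: [0.5537, -0.0819, 0.0449]
tool_rot: [[0.884, 0.468, 0.0], [0.468, -0.884, -0.0], [0.0, 0.0, -1.0]]
ft_force: [-1.5, -0.7, 5.4]
grip_width: 0.0001
```

```bash
python3 -m crank '[0,0,0,-0.0001,-0.0025,0,0, 0,0,0,-0.0002,-0.0025,0,0, 0,0,0,-0.0001,-0.0025,0,0, 0,0,0,-0.0002,-0.0025,0,0, 0,0,0,-0.0001,-0.0025,0,0, 0,0,0,-0.0001,-0.0025,0,0, 0,0,0,-0.0002,-0.0025,0,0, 0,0,0,-0.0001,-0.0025,0,0]'
```

```text
time_s: 19.1
position: [0.5525, -0.1018, 0.0448]
tool_rot: [[0.884, 0.468, -0.0], [0.468, -0.884, -0.0], [-0.0, -0.0, -1.0]]
ft_force: [-2.0, 0.2, 4.3]
grip_width: -0.0002
```

P3 ran true: its height stayed within 0.3 mm over 1.12 turns. Only P2 rocks. Lifting, turning and opening the jaws over P2, then measuring it and the tin.

```bash
python3 -m crank '[0,0,0,0,0,0.002,0, 0,0,0,0,0,0.01,0, 0,0,0.142,0,0.012,0.028,0, 0,0,0.142,-0.001,0.015,0,40, 0,0,0.142,-0.001,0.015,0,40, 0,0,0.142,-0.001,0.015,0,40, 0,0,0.142,-0.001,0.015,0,40, 0,0,0.142,-0.001,0.012,0,40, 0,0,0.142,-0.0015,0.009,0,40, 0,0,0,0,0,0,40, 0,0,0,0,0,0,40]' 25; python3 - <<'E'
from h import *
shot('wrist','w6'); pencils('w6'); shot('top','t6')
E
```

```text
time_s: 20.2
position: [0.5462, -0.0086, 0.085]
tool_rot: [[0.093, 0.996, 0.001], [0.996, -0.093, -0.0], [-0.0, 0.001, -1.0]]
ft_force: [0.4, -0.1, -0.7]
grip_width: 0.0344
pencil [263 129  21 220] len 0.16 ang -5.12 tail [ 0.478 -0.002] tip [ 0.6374 -0.0163] mid [ 0.5477 -0.0082] prof [-0.9, -0.0, 0.7, 0.8, 0.7, 0.2, -0.6, -1.5]
pencil [397 139  25 171] len 0.1253 ang -0.71 tail [0.489 0.084] tip [0.6143 0.0824] mid [0.559  0.0831] prof [0.0, 0.1, -0.1, -0.1, -0.1, -0.1]
pencil [129 156  37 150] len 0.1091 ang -4.3 tail [ 0.4837 -0.0895] tip [ 0.5925 -0.0977] mid [ 0.5535 -0.0948] prof [-0.1, 0.1, 0.2, -0.0, -0.1]
```

View pics/w6.png

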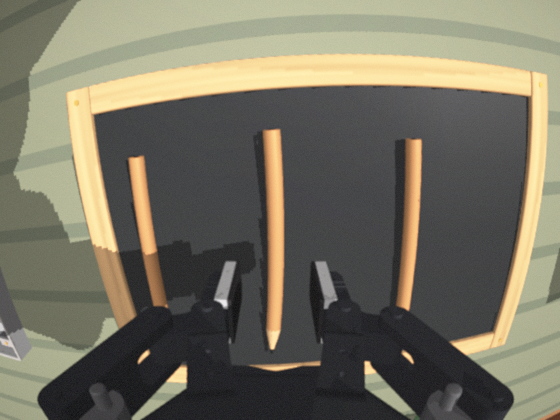

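P2 (bowed, (272,130)–(272,350)) lies centred between the jaws, with P1 and P3 clear on either side. Going down to grasp.

```bash
python3 -m crank '[0,0,0,0,0,-0.015,40, 0,0,0,0,0,-0.015,40, 0,0,0,0,0,-0.01,40, 0,0,0,0,0,-0.005,40, 0,0,0,0,0,-0.003,40, 0,0,0,0,0,0,40, 0,0,0,0,0,0,20, 0,0,0,0,0,0,14, 0,0,0,0,0,0,14]' 20
```

```text
time_s: 21.2
position: [0.5462, -0.0085, 0.037]
tool_rot: [[0.09, 0.996, 0.001], [0.996, -0.09, -0.0], [-0.0, 0.001, -1.0]]
ft_force: [-0.4, -0.4, -0.2]
grip_width: 0.0115
```

```bash
python3 -m crank '[0,0,0,0,0,-0.0006,14, 0,0,0,0,0,0,0, 0,0,0,0,0,0,0, 0,0,0,0,0,0,0, 0,0,0,0,0,0,0]' 30; python3 - <<'E'
from h import *
im=load('t6');F=im['frame'].astype(int)
print(F[240:246,425],F[300,400:460:4].tolist(),F[250,396:462:3].sum(1))
E
```

```text
time_s: 21.7
position: [0.5461, -0.0085, 0.0362]
tool_rot: [[0.09, 0.996, 0.0], [0.996, -0.09, -0.0], [-0.0, 0.0, -1.0]]
ft_force: [-1.9, -0.3, 3.3]
grip_width: 0.0087
[[81 83 80]
 [78 78 80]
 [82 83 83]
 [78 76 79]
 [81 83 86]
 [79 80 80]] [[62, 63, 52], [75, 73, 69], [58, 57, 59], [53, 53, 53], [70, 71, 73], [78, 77, 79], [77, 81, 83], [81, 82, 82], [81, 82, 83], [81, 81, 83], [81, 82, 84], [50, 50, 53], [59, 64, 46], [63, 65, 54], [59, 61, 49]] [168 133 156 126 250 235 234 246 226 234 239 251 248 233 247 398 336 314
 151 270 269 266]
```

Pencil held (8.7 mm opening). Lifting it and carrying it over the tin.

```bash
python3 -m crank '[0,0,0,0,0,0.004,0, 0,0,0,0,0,0.016,0, 0,0,0,0,0,0.02,0, 0,0,0,-0.001,-0.015,0.005,0, 0,0,0,-0.002,-0.032,0,0, 0,0,0,-0.002,-0.032,0,0, 0,0,0,-0.002,-0.032,0,0, 0,0,0,-0.002,-0.032,0,0, 0,0,0,-0.002,-0.032,0,0, 0,0,0,-0.002,-0.032,0,0, 0,0,0,-0.002,-0.032,0,0, 0,0,0,-0.002,-0.032,0,0, 0,0,0,-0.002,-0.032,0,0, 0,0,0,-0.002,-0.015,0,0, 0,0,0,0,0,0,0, 0,0,0,0,0,0,0]'; python3 - <<'E'
from h import *
shot('wrist','w7'); shot('top','t7')
pencils('w7',300,.067)
E
```

```text
time_s: 23.3
position: [0.5247, -0.3257, 0.0806]
tool_rot: [[0.09, 0.996, -0.001], [0.996, -0.09, 0.001], [0.001, -0.001, -1.0]]
ft_force: [-0.0, 0.6, -1.7]
grip_width: 0.0084
pencil [260 137  26 234] len 0.1345 ang -4.52 tail [ 0.4572 -0.3198] tip [ 0.5913 -0.3304] mid [ 0.527  -0.3253] prof [-0.8, 0.4, 0.8, 0.4, 0.0, -0.3]
pencil [529 222  31 103] len 0.0795 ang -2.39 tail [ 0.5143 -0.1397] tip [ 0.5937 -0.143 ] mid [ 0.5842 -0.1426] prof [-0.3, 0.4, -0.1]
```

View pics/w7.png

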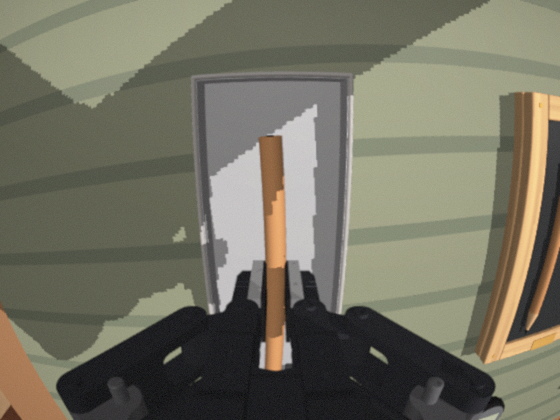

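The tin's near end shows with its rim corners at (193,77) and (353,75) and its sides running down to about (211,305) and (341,305). The pencil (270,138) lies between the walls. Checking clearance in numbers.

```bash
python3 - <<'E'
from h import *
im=load('w7')
for u,v in((193,77),(353,75),(211,305),(341,305)): print(u,v,onz(im,u,v,.024,True).round(4))
E
```

```text
193 77 [ 0.4206 -0.3622  0.024 ]
353 75 [ 0.4278 -0.2714  0.024 ]
211 305 [ 0.5685 -0.373   0.024 ]
341 305 [ 0.5766 -0.2835  0.024 ]
```

```bash
python3 -m crank '[0,0,0,0,0,-0.01,0, 0,0,0,0,0.0005,-0.015,0, 0,0,0,0,0,-0.015,0, 0,0,0,0,0,-0.01,0, 0,0,0,0,0,-0.004,0, 0,0,0,0,0,-0.002,0, 0,0,0,0,0,-0.001,0, 0,0,0,0,0,-0.0007,0, 0,0,0,0,0,-0.0007,0, 0,0,0,0,0,0,0]'
```

```text
time_s: 24.4
position: [0.5251, -0.3261, 0.0228]
tool_rot: [[0.09, 0.996, 0.0], [0.996, -0.09, -0.0], [-0.0, 0.0, -1.0]]
ft_force: [-0.2, -0.5, -0.5]
grip_width: 0.0083
```

```bash
python3 -m crank '[0,0,0,0,0,-0.0006,0, 0,0,0,0,0,-0.0005,0, 0,0,0,0,0,-0.0004,0, 0,0,0,0,0,0,0]'
```

```text
time_s: 24.8
position: [0.5251, -0.326, 0.0213]
tool_rot: [[0.09, 0.996, 0.0], [0.996, -0.09, -0.0], [-0.0, 0.0, -1.0]]
ft_force: [0.6, -0.1, 1.3]
grip_width: 0.0089
```

```bash
python3 -m crank '[0,0,0,0,0,0,12, 0,0,0,0,0,0,14, 0,0,0,0,0,0,18, 0,0,0,0,0,0,24, 0,0,0,0,0,0,32, 0,0,0,0,0,0,32, 0,0,0,0,0,0,32, 0,0,0,0,0,0.005,32, 0,0,0,0,0,0.015,32, 0,0,0,0,0,0.03,32, 0,0,0,0,0,0.04,32, 0,0,0,-0.03,0,0.04,32, 0,0,0,-0.04,0,0.02,32, 0,0,0,-0.04,0,0,32, 0,0,0,0,0,0,32, 0,0,0,0,0,0,32]'; python3 - <<'E'
from h import *
shot('wrist','w8'); im=shot('top','t8'); pencils('w8',200,.008)
a=cv2.imread('pics/w8.png');b=cv2.imread('pics/t8.png'); b=cv2.resize(b[100:310,90:470],(560,310))
cv2.imwrite('pics/c8.png',cv2.resize(np.vstack([a[:290],b]),(540,580)))
E
```

```text
time_s: 26.4
position: [0.4149, -0.3262, 0.1718]
tool_rot: [[0.091, 0.996, 0.001], [0.996, -0.091, -0.001], [-0.001, 0.001, -1.0]]
ft_force: [0.5, 0.3, -0.4]
grip_width: 0.0274
pencil [279 240  11 118] len 0.1538 ang -5.18 tail [ 0.4593 -0.3193] tip [ 0.6125 -0.3332] mid [ 0.529  -0.3257] prof [-0.8, -0.0, 0.4, 1.0, 0.6, 0.3, -0.7]
pencil [465 246  35 106] len 0.1617 ang -3.48 tail [ 0.4944 -0.0706] tip [ 0.6558 -0.0804] mid [ 0.5643 -0.0748] prof [-0.1, 0.1, 0.1, 0.1, -0.1, -0.2, -0.1, 0.3]
```

View pics/c8.png

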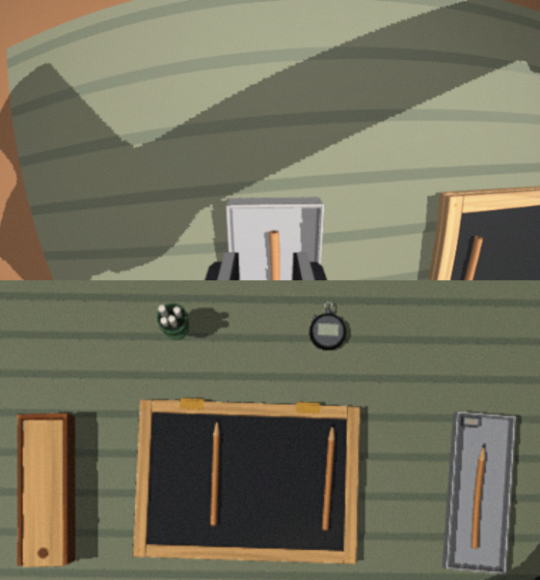

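The bowed pencil lies flat in the tin, clear of the sharpener. P1 and P3 are on the slate inside the frame, and the box, egg cup and stopwatch are where they were. Handing in.

```bash
python3 -c "
from rig import *
print(close_job())"
```

```text
the job is handed in; nothing more can be done
None
```

I checked all three pencils and handed the job in at about 26 s. Only the middle one rocks, and it now lies flat in the tin.

| Pencil (top view) | Rolled | Change in height | Verdict | Where it is now |
|---|---|---|---|---|
| Left | about 1.19 turns | within 0.2 mm | true | on the slate |
| Middle | one full turn and about 40° more | rose about 2 mm, then sank again | warped | in the tin |
| Right | about 1.12 turns | within 0.3 mm | true | on the slate |

- **Rolling in two strokes:** the fingertip is too short for a full turn, so each pencil was rolled in two strokes to the same side, with a short lift between. After the last lift the warped one settled back level, at about one full turn.
- **Pressing force:** readings while rolling stayed between about 1 and 9 N.
- **First touch too hard:** contact on the left pencil came about 2.5 mm higher than I expected. It read 17.1 N, then 18.6 N, because I had already sent the next downward move. No reading passed 20 N, but force is only read at the end of each move, so a brief higher peak can't be ruled out.
- **Last check:** the final pictures show the warped pencil in the tin, clear of the walls and sharpener. The two true ones are inside the slate's frame, the right one about 20 mm from it. By eye, the pencil box, egg cup and stopwatch have not moved, and the gripper is clear of everything.

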